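# Strap down the oxygen cylinder

### The job

The oxygen cylinder on the medicine table lies loose in its bracket. Swing the open steel strap over the cylinder, pushing it with the back of a finger or a fingertip, until it lies fully home with its forked end round the upright cam lever, then push the lever all the way down over the fork to lock it. Only push: nothing is to be picked up, and the cylinder and the medicines stay where they are.

Things in the scene. Friction and masses are not known exactly. Their poses are not given: they have to be found in the camera images.
- bracket: Oxygen-cylinder bracket screwed to the desk, grey plate 186 x 236 x 6 mm. Origin: on the desk top, below the middle of the cylinder's axis line where the strap crosses. Its x axis points across the cylinder, from the strap's hinge to the cam lever; its y axis runs along the cylinder towards the valve; z up. The bracket stands turned by up to 0.45 rad either way from the world axes.
- cylinder: Loose aluminium oxygen cylinder, 80 mm in diameter, about 305 mm long with its valve, about 1.9 kg, lying in two rubber saddles of the bracket. Origin on its axis, 62 mm above the desk, over the bracket's origin; own y axis along the cylinder to the valve; from y = -117 mm (foot) to +188 mm (valve end). Its top is 102 mm above the desk. It is already in place and must stay there.
- strap (a joint): Angle of the steel clamp strap on its hinge, rad: 0 = closed, lying over the cylinder and fully home on its stop; it opens upwards and back towards the bracket's -x side, up to 1.85. It starts standing open at 1.4 to 1.75. The hinge is stiff (about 0.15 N m): the strap stays at whatever angle it is left.
- strap_hinge (a point): Middle of the strap's hinge pin: 52 mm to the bracket's -x side and 62 mm above the desk. The pin runs along the bracket's y axis.
- strap_crest (a point): Point on the outer face of the strap, at its crest: with the strap closed it is 107.5 mm above the desk, above the cylinder's axis (52 mm from the hinge pin along x, 45.5 mm above it). It turns with the strap. The strap is a half-round steel band 48 mm wide (along y) and 3 mm thick, outer radius 45.5 mm about the cylinder's axis when closed; when it stands open its outer (convex) face looks to the bracket's -x side.
- strap_fork (a point): Middle of the slot in the strap's forked flat end, on its upper face: 122 mm from the hinge pin, 66 mm above the desk when closed. Two prongs 11.5 mm wide with a 25 mm slot between them; the prong ends are 132 mm from the hinge pin, so the open strap reaches up to 194 mm above the desk. Closed, the prongs stand either side of the cam lever's bolt.
- cam_lever (a joint): Angle of the cam lever, rad: 0 = upright, open; grows as it is pushed over towards the bracket's -y side (away from the valve) and down; 1.57 = fully down on its stop, lying level over the fork. It starts between -0.06 and 0.06. Stiff (about 0.12 N m): it stays where it is left. When it is down the strap cannot be opened, or closed under it.
- lever_pivot (a point): Pivot of the cam lever on its eye bolt: on the bracket's +x side, 70 mm from the bracket's origin along x and 75 mm above the desk. The pivot axis runs along the bracket's x axis.
- lever_tip (a point): Free end of the cam lever, 72 mm from its pivot. The handle is 20 mm wide (along x) and 8 to 9.5 mm thick; upright, its end is 147 mm above the desk; down, it lies along the bracket's -y direction at about 75 mm above the desk (top face about 80 mm).
- jar: Bystander: white pill jar, 52 mm in diameter, 75 mm tall, near the bracket's +x side. Origin: centre of its underside.
- carton_tall: Bystander: white medicine carton standing upright, 45 x 65 x 95 mm, near the bracket's +x side. Origin: centre of its underside.
- tube: Bystander: upright tablet tube, 29 mm in diameter, 107 mm tall, near the bracket's -x side, level with the valve half. Origin: centre of its underside.
- valve_key: Bystander: flat steel cylinder key, 118 x 26 x 6 mm, lying near the bracket's -x side. Origin: underside, near its middle; x along it.
- carton_flat: Bystander: flat medicine carton, 75 x 130 x 32 mm, to the right of the work. Origin: centre of its underside.
- syrup: Bystander: amber syrup bottle, 58 mm in diameter, 130 mm tall, to the right. Origin: centre of its underside.
- lotion: Bystander: blue bottle, 54 mm in diameter, 150 mm tall, to the left. Origin: centre of its underside.
- dish: Bystander: round steel dish, 124 mm across, 45 mm tall, to the left. Origin: centre of its underside.

How it is judged (in metres and radians):
On the way, in this order (a step that is already met when the one before it is completed fails the run):
1. the strap lies home over the cylinder while the cam lever is still up (value of joint strap below 0.05 rad and value of joint cam_lever below 0.6 rad), for 0.1 s.
2. the cam lever is pushed all the way down (value of joint strap below 0.05 rad and value of joint cam_lever above 1.45 rad), for 0.2 s.
At the end, for the whole second after the job is handed in: The strap is closed over the cylinder to within 0.05 rad of its stop (about 6 mm at the fork), the cam lever is down past 1.45 rad (within about 8 mm of its stop at the tip) and at rest, and the cylinder lies still within 15 mm of where it was (all of step 2 and distance of cylinder from where it was at the start of the episode below 0.015 m and linear speed of cylinder below 0.02 m/s and velocity of joint cam_lever below 0.05 rad/s); the robot touches nothing.
It fails at once if a thing beside the bracket (pill jar, tall carton, tablet tube, valve key) is shoved more than 20 mm, tipped or lifted ((distance of jar from where it was at the start of the episode above 0.02 m or angle between jar's own z axis and vertical above 0.4 rad) or (distance of carton_tall from where it was at the start of the episode above 0.02 m or angle between carton_tall's own z axis and vertical above 0.4 rad) or (distance of tube from where it was at the start of the episode above 0.02 m or angle between tube's own z axis and vertical above 0.4 rad) or (distance of valve_key from where it was at the start of the episode above 0.02 m or angle between valve_key's own z axis and vertical above 0.4 rad)).
It fails at once if another thing on the desk (flat carton, syrup, lotion, dish) is shoved more than 20 mm, tipped or lifted ((distance of carton_flat from where it was at the start of the episode above 0.02 m or angle between carton_flat's own z axis and vertical above 0.4 rad) or (distance of syrup from where it was at the start of the episode above 0.02 m or angle between syrup's own z axis and vertical above 0.4 rad) or (distance of lotion from where it was at the start of the episode above 0.02 m or angle between lotion's own z axis and vertical above 0.4 rad) or (distance of dish from where it was at the start of the episode above 0.02 m or angle between dish's own z axis and vertical above 0.4 rad)).
It fails at once if the oxygen cylinder is shifted more than 15 mm in its saddles, or lifted (distance of cylinder from where it was at the start of the episode above 0.015 m).
It fails at once if the cam lever is pushed down before the strap is home (value of joint cam_lever above 0.9 rad and value of joint strap above 0.12 rad).
It also fails if it takes over 51 s, if anything falls off the work surface, if the arm or the gripper's body presses on something with over 40 N, if the wrist force passes 120 N, or if a joint passes its speed limit or range.

### The arm

A 6-joint arm with a two-finger parallel gripper is mounted at the origin on the work surface. World frame = base frame: x ahead of the robot, y to its left, z up, the work surface at z = 0. Lengths are in mm, angles in rad, forces in N, time in s.
With the tool pointing down it reaches from about 350 to 775 mm from the base axis. Payload 7.3 kg.
Tool frame: the origin (TCP) lies midway between the tips of the shut fingers; the grasp point (between the pads) lies 19 mm behind it (grip_depth is the distance from the TCP to the grasp point, in mm); z points along the fingers, y is the direction in which the jaws open and shut (so a half turn about z gives the same grasp; the last joint's range is limited). The gripper opens to 92 mm and grips with 3 to 60 N. Pads are 19 mm wide; open, the fingers measure 130 mm over their backs; the gripper's body (75 mm by 190 mm) begins 47 mm behind the grasp point.
Start: joints at [0.979, 0.342, 1.524, -0, 1.275, -0.146], TCP at [226.358, 473.716, 226.741] pointing down, gripper open.
Joint ranges: [-2.53, 2.53], [-0.77, 2.02], [0.04, 2.7], [-1, 4.14], [0.28, 2.66], [-3.11, 3.11]. Speed limits (rad/s): [2.57, 2.57, 3.14, 3.14, 3.14, 3.14].

### API

Orientations are given as [roll, pitch, yaw] about the fixed x, y, z axes, in that order (R = Rz(yaw) Ry(pitch) Rx(roll)).
In Python, from plant import get_obs, capture, close_job, spot_in, silhouettes, mark_of, grip_depth gives the robot as it stands.
- The arm moves only by the tool servo_tool, never from a script. Its arguments are lists of equal length, an entry for each row: "slide": the shift along the tool's x, y, z normalised to -1 to 1, where 1 is 20 cm, a list of three; "rot": the turn, a rotation vector about the tool's x, y, z normalised to -1 to 1, where 1 is pi rad, a list of three; "claw": the finger opening in mm, from 0 to 91.8. A call has 1 to 5 rows; each row is the pose to reach, as a shift and turn from the pose commanded when the call began, along the tool's axes at that moment, turning the shorter way round; what a row does not reach only later rows make up. A row lasts 1/8 s, in which the tool goes at most 62.5 mm and 10.7 degrees, less where a joint would pass 70% of its speed; a pose out of reach is approached as far as the arm can. A call with a number of a shift or a turn outside -1 to 1 is refused whole. A call with a gripper value outside its range is refused whole. The fingers move at their own pace and stop on an object; the grip force is fixed at half the most. Time passes only in rows, so rows that repeat a pose let the fingers close. It gives the time, the measured TCP pose, the force and the opening at its end, in the units of the state.
- get_obs(): the state, without advancing time (a new reading comes with each control period).
- capture(name): name is "scene" or "top" or "wrist"; returns a dict with "frame" (420x560x3 uint8, red, green, blue), "depth" (420x560 float32, mm along the optical axis (not along the pixel's ray), 0 where there is no reading), "vertical_fov" (degrees; the focal length in pixels is half the picture's height over the tangent of half this angle, whatever the lens; pixels are square), "cx", "cy" (the principal point, pixels), "position" and "rotation" of the camera in the world. Camera axes: x right, y down, z forward; pixel columns grow to the right and rows downward; lengths in mm; the calibration is good to about 2 mm. A picture is of the moment at which its call begins.
- close_job(): hands the job in, once; it reports no verdict.
Trained networks look in the newest picture that a camera, given by its name, has taken for a name from the list of things; names that differ only in an ending like _2 or _b are one class to them, and where a whole thing is asked for, a point or a joint stands for the part that bears it (a point fixed in the world has none). Each returns a list of dicts, best first, with "confidence" (0 to 1); they miss things now and then, are a little off and sometimes report something else, mostly with a low value. They report only what shows in the picture. A call takes as long as a camera call.
- spot_in(query, camera): "box" ([left, top, right, bottom] in pixels, round what is visible of it).
- silhouettes(query, camera): "pixels" (420x560 bool, what is visible of it) and "box" ([left, top, right, bottom] in pixels, round what is visible of it).
- mark_of(query, camera): "xy" ([column, row] in pixels: a listed point, or the origin of a listed thing).
The state is a dict: "time": time; "joint_positions": joint angles; "dq": joint speeds; "tau": joint torques, N m; "tool_pos": TCP position; "tcp_rot": TCP orientation; "contact_force": force on the tool from outside, world axes, zero at the start; "moment": the same for the moment, N m; "grip_width": finger opening in mm.
Only numpy, scipy, OpenCV 4.12 (cv2) and the standard library are available. Lean on these libraries where they do the work, as an engineer would, in place of code of your own. Each camera call takes 0.05 s, during which the arm holds its last target. There are 200 camera calls.

## Working session

There is one attempt and no reset: what is moved stays moved. The work goes in short steps, Python scripts to look and compute and a tool call to move; the robot and the scene stay as the last step left them, time stands still between calls to the robot, and variables do not carry over. Pictures are saved under pics/ and viewed, about 8 in all and at most 12, crops included, and the job is handed in when it is done.

Besides the shell and the picture viewer there is one more tool, called after ">>>" by a JSON object that holds its "name" and its "arguments". servo_tool: Moves the arm, as the interface text tells. Scaled input: -1 to 1 covers 20 cm each way for a shift and pi rad each way for a turn. Its arguments: {"type":"object","properties":{"slide":{"type":"array","items":{"type":"array","items":{"type":"number"}}},"rot":{"type":"array","items":{"type":"array","items":{"type":"number"}}},"claw":{"type":"array","items":{"type":"number"}}},"required":["slide","rot","claw"]}

```bash
mkdir -p pics
cat > h.py <<'E'
import numpy as np, cv2
from plant import *
from scipy.spatial.transform import Rotation as Rt
def cam(n):
    c=capture(n); c['f']=210/np.tan(np.radians(c['vertical_fov'])/2); return c
def ray(c,xy):
    R=np.array(c['rotation']); d=R@np.array([(xy[0]-c['cx'])/c['f'],(xy[1]-c['cy'])/c['f'],1]); return np.array(c['position']),d
def at_z(c,xy,z):
    p,d=ray(c,xy); return p+d*(z-p[2])/d[2]
def cloud(c):
    v,u=np.mgrid[:420,:560]; D=c['depth']; P=np.stack([(u-c['cx'])/c['f']*D,(v-c['cy'])/c['f']*D,D],-1)
    P=P@np.array(c['rotation']).T+np.array(c['position']); P[D<=0]=np.nan; return P
def save(c,n): cv2.imwrite('pics/'+n,c['frame'][:,:,::-1])
E
cat > a.py <<'E'
from h import *
print(get_obs())
for n in ('top','scene'):
    c=cam(n); save(c,n+'1.png'); P=cloud(c)
    print(n,c['position'],np.round(c['rotation'],3).tolist(),c['f'])
    for q,z in (('strap_hinge',62),('lever_pivot',75),('lever_tip',147),('strap_fork',190),('cylinder',62),('bracket',0),('strap_crest',None)):
        for r in mark_of(q,n)[:1]:
            u,v=np.round(r['xy']).astype(int); print(q,round(r['confidence'],2),np.round(r['xy'],1), 'atz',np.round(at_z(c,r['xy'],z),1) if z is not None else '', 'depth',np.round(P[v,u],1) if 0<=u<560 and 0<=v<420 else '')
    if n=='top':
      for q in ('jar','carton_tall','tube','valve_key','carton_flat','syrup','lotion','dish','strap','cam_lever'):
        for r in silhouettes(q,n)[:1]:
            p=P[r['pixels']]; print(q,round(r['confidence'],2),'med',np.round(np.nanmedian(p,0)),'lo',np.round(np.nanpercentile(p,3,axis=0)),'hi',np.round(np.nanpercentile(p,97,axis=0)))
E
python3 a.py
```

```text
{'time': 0.0, 'joint_positions': array([ 9.79000375e-01,  3.42762849e-01,  1.52500856e+00, -1.32843495e-05,
        1.27536780e+00, -1.46003538e-01]), 'dq': array([-0.00147342,  0.0008926 ,  0.00132858, -0.00167355,  0.00182473,
        0.0009473 ]), 'tau': array([-5.41553181e-04, -4.31243491e+01, -2.44224930e+01,  7.16901803e-02,
        5.59424073e-02, -1.41549922e-04]), 'tool_pos': array([226.12873772, 473.36759411, 226.02707636]), 'tcp_rot': array([-3.14006071e+00, -2.12433155e-04,  2.69580395e+00]), 'contact_force': array([-0.57871224,  0.2763739 ,  0.17431364]), 'moment': array([0.04019911, 0.00421472, 0.04070383]), 'grip_width': 91.65458337109308}Traceback (most recent call last):
  File "a.py", line 4, in <module>
    c=cam(n); save(c,n+'1.png'); P=cloud(c)
                                   ~~~~~^^^
  File "h.py", line 12, in cloud
    P=P@np.array(c['rotation']).T+np.array(c['position']); P[D<=0]=np.nan; return P
      ~~~~~~~~~~~~~~~~~~~~~~~~~~~^~~~~~~~~~~~~~~~~~~~~~~~
ValueError: operands could not be broadcast together with shapes (420,560) (3,)
```

```bash
sed -i "s|c=capture(n); |c=dict(capture(n)); r=np.array(c['rotation']); c['rotation']=r if r.ndim==2 else Rt.from_euler('xyz',r).as_matrix(); |" h.py; python3 a.py
```

```text
{'time': 0.05, 'joint_positions': array([ 9.78997018e-01,  3.42704135e-01,  1.52499618e+00,  6.74013397e-06,
        1.27539842e+00, -1.45995275e-01]), 'dq': array([ 0.00028908, -0.00220968,  0.00019887, -0.00271079, -0.00031158,
        0.00013722]), 'tau': array([ 2.36285348e-03, -4.32415295e+01, -2.44994706e+01,  7.21119088e-02,
        5.21591550e-02, -2.25574149e-05]), 'tool_pos': array([226.12300298, 473.36686194, 226.06188221]), 'tcp_rot': array([-3.14010353e+00, -2.25477566e-04,  2.69578648e+00]), 'contact_force': array([-0.2846685 ,  0.12540934,  1.14424304]), 'moment': array([ 0.01808388,  0.05641849, -0.01036264]), 'grip_width': 91.59942688387086}
top [ 399.69343289   28.63304782 1191.60193014] [[0.072, -0.977, 0.201], [-0.997, -0.072, 0.012], [0.003, -0.202, -0.979]] 424.9960307530617
strap_hinge 0.75 [268.8 226.4] atz [563.8  62.1  62. ] depth [550.8  58.8 158.8]
lever_pivot 0.93 [288.9 183.1] atz [683.8  16.5  75. ] depth [678.   16.6  99.2]
strap_fork 0.71 [124. 259.] atz [443.8 390.2 190. ] depth [451.9 456.7   5.7]
cylinder 0.83 [276.8 204.3] atz [625.7  45.1  62. ] 
[... 835 characters left out ...]
69.] hi [559.  87. 188.]
cam_lever 0.54 med [682.  19. 117.] lo [675.   8.  -2.] hi [732.  26. 149.]
scene [ 985.38512168  482.36527003 1033.32976544] [[-0.79, 0.513, -0.335], [0.613, 0.676, -0.409], [0.017, -0.529, -0.849]] 386.4586354806872
strap_hinge 0.61 [303.5 224.2] atz [577.2  65.8  62. ] depth [575.8  66.3  62.5]
lever_pivot 0.95 [263.1 230.2] atz [687.2  17.   75. ] depth [693.   25.5  94. ]
strap_fork 0.77 [311.8 192.7] atz [551.2  57.9 190. ] depth [456.8 -33.3   6.2]
cylinder 0.74 [288.7 223.8] atz [610.8  38.5  62. ] depth [624.8  56.3  98.8]
bracket 0.57 [287.8 235.1] atz [613.9  40.2   0. ] depth [648.2  81.9  97.2]
strap_crest 0.9 [316.9 203.5] atz  depth [543.8  76.  150.5]
```

View pics/top1.png

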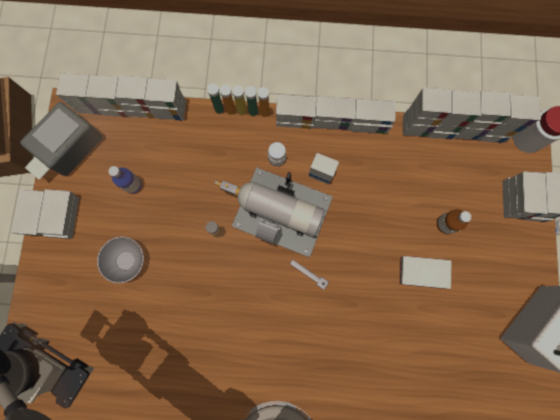

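View pics/scene1.png

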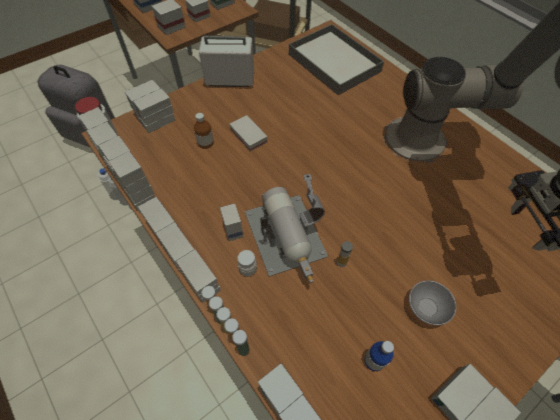

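```bash
cat > b.py <<'E'
from h import *
from scipy.optimize import least_squares
from scipy.spatial import cKDTree
pts=[];st=[];lv=[]
for n in ('top','scene'):
    c=cam(n); P=cloud(c).reshape(-1,3)
    m=silhouettes('cylinder',n)
    m=m[0]['pixels'].ravel(); p=P[m]; p=p[np.isfinite(p).all(1)]; p=p[(p[:,2]>70)&(p[:,2]<108)]; pts.append(p)
    for q,l in (('strap',st),('cam_lever',lv)):
        s=silhouettes(q,n)
        if s: l.append(P[s[0]['pixels'].ravel()])
for p in pts+[np.vstack(pts)]:
    def f(a):
        ux=np.array([np.cos(a[0]),np.sin(a[0])]); d=p[:,:2]@ux-a[1]
        return np.hypot(d,p[:,2]-62)-40
    r=least_squares(f,[-0.38,610*np.cos(.38)-40*np.sin(.38)],loss='soft_l1',f_scale=2); print('yaw,off',r.x,len(p),np.median(abs(r.fun)))
a,off=r.x; ux=np.array([np.cos(a),np.sin(a)]); uy=np.array([-ux[1],ux[0]])
for l in (st,lv):
    for p in l:
        p=p[np.isfinite(p).all(1)]; xb=p[:,:2]@ux-off; yb=p[:,:2]@uy
        k=(p[:,2]>112)&(p[:,2]<200)&(abs(xb)<130)
        for z in range(110,200,12):
            kk=k&(abs(p[:,2]-z)<6)
            if kk.sum()>3: print(z,kk.sum(),'xb',np.round(np.percentile(xb[kk],[3,50,97])),'yb',np.round(np.percentile(yb[kk],[3,50,97])))
        print('-')
E
python3 b.py
```

```text
yaw,off [-3.12026957e-01  5.76930095e+02] 2530 1.2627990504254036
yaw,off [-2.90692068e-01  5.79008443e+02] 1996 1.6414506001682732
yaw,off [-3.03458641e-01  5.77797555e+02] 4526 1.4526431500764652
-
122 6 xb [-101. -100.  -99.] yb [236. 245. 247.]
134 9 xb [-100.  -97.  -95.] yb [214. 233. 247.]
146 44 xb [-95. -88. -80.] yb [204. 229. 247.]
158 44 xb [-84. -74. -63.] yb [202. 235. 246.]
170 28 xb [-67. -65. -64.] yb [205. 224. 246.]
182 18 xb [-69. -66. -65.] yb [202. 238. 248.]
194 8 xb [-70. -68. -66.] yb [212. 241. 247.]
-
110 4 xb [63. 75. 79.] yb [224. 226. 228.]
122 15 xb [62. 71. 78.] yb [227. 228. 229.]
134 13 xb [62. 70. 79.] yb [227. 228. 230.]
146 25 xb [62. 71. 78.] yb [222. 227. 230.]
-
```

>>> {"name": "servo_tool", "arguments": {"slide": [[-0.3,-0.18,0],[-0.6,-0.36,0],[-0.9,-0.53,0],[-1,-0.6,0],[-1,-0.6,0]], "rot": [[0,0,-0.045],[0,0,-0.045],[0,0,-0.045],[0,0,-0.045],[0,0,-0.045]], "claw": [0,0,0,0,0]}}

```text
time: 2.38
tool_pos: [356.5, 277.1, 226.9]
tcp_rot: [-3.142, 0.001, 2.832]
contact_force: [-1.0, 0.8, -0.1]
grip_width: 46.2
```

```bash
cat > w.py <<'E'
from h import *
a=-0.3035;ux=np.array([np.cos(a),np.sin(a)]); uy=np.array([-ux[1],ux[0]])
def where():
    o=get_obs(); p=o['tool_pos']; R=Rt.from_euler('xyz',o['tcp_rot'])
    print('t',o['time'],'b: ',np.round([p[:2]@ux-577.8,p[:2]@uy-224.5,p[2]],1),'rpy',np.round(o['tcp_rot'],3),'F b',np.round([o['contact_force'][:2]@ux,o['contact_force'][:2]@uy,o['contact_force'][2]],1),'w',o['grip_width'])
if __name__=='__main__': where()
E
python3 w.py
```

```text
t 2.375 b:  [-320.4  146.5  226.9] rpy [-3.142e+00  1.000e-03  2.832e+00] F b [-1.2  0.5 -0.1] w 46.218308664124926
```

>>> {"name": "servo_tool", "arguments": {"slide": [[-0.24,-0.19,0],[-0.48,-0.38,0],[-0.72,-0.57,0],[-0.92,-0.73,0],[-0.92,-0.73,0]], "rot": [[0,0,0],[0,0,0],[0,0,0],[0,0,0],[0,0,0]], "claw": [0,0,0,0,0]}}

```text
time: 3.0
tool_pos: [488.3, 83.1, 226.4]
tcp_rot: [3.142, 0.0, 2.834]
contact_force: [-1.2, 0.6, 0.0]
grip_width: 0.8
```

>>> {"name": "servo_tool", "arguments": {"slide": [[0,0,0.2],[0,0,0.4],[0,0,0.4],[0,0,0.4]], "rot": [[0,0,-0.002],[0,0,-0.002],[0,0,-0.002],[0,0,-0.002]], "claw": [0,0,0,0]}}

```text
time: 3.5
tool_pos: [487.4, 85.8, 148.1]
tcp_rot: [3.141, 0.002, 2.845]
contact_force: [0.4, -0.5, 0.6]
grip_width: 0.4
```

```bash
cat > c.py <<'E'
from w import *
where()
c=cam('wrist'); save(c,'w1.png'); d=cam('scene'); cv2.imwrite('pics/s2.png',cv2.resize(d['frame'][120:300,200:400,::-1],None,fx=3,fy=3))
E
python3 c.py
```

```text
t 3.5 b:  [-138.3    3.   148.1] rpy [3.141e+00 2.000e-03 2.845e+00] F b [ 0.6 -0.4  0.6] w 0.3644015196904898
```

View pics/s2.png

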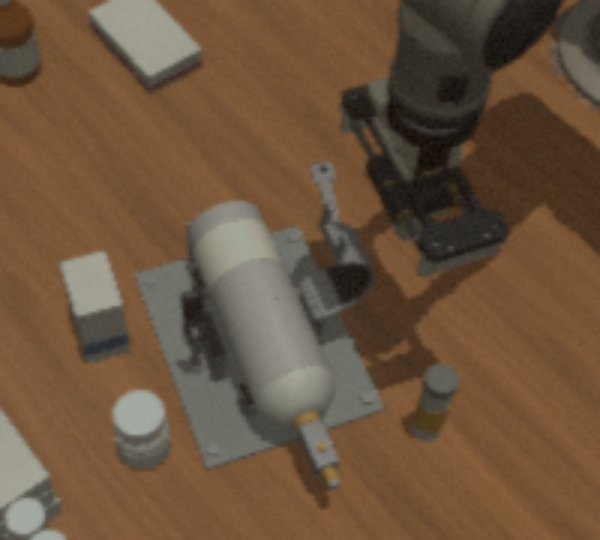

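>>> {"name": "servo_tool", "arguments": {"slide": [[-0.13,-0.015,0.04],[-0.17,-0.015,0.04],[-0.23,-0.015,0.025],[-0.29,-0.015,0.015],[-0.29,-0.015,0.015]], "rot": [[0,0,0.002],[0,0,0.002],[0,0,0.002],[0,0,0.002],[0,0,0.002]], "claw": [0,0,0,0,0]}}

```text
time: 4.22
tool_pos: [543.2, 64.6, 147.5]
tcp_rot: [3.14, 0.006, 2.837]
contact_force: [-4.2, -1.6, 16.4]
grip_width: 0.4
```

```bash
cat > d.py <<'E'
from w import *
import sys
where()
c=cam('scene'); P=cloud(c)
s=silhouettes('strap','scene')
if s:
    p=P[s[0]['pixels']]; p=p[np.isfinite(p).all(1)]; xb=p[:,:2]@ux-577.8; k=(abs(xb)<130)&(p[:,2]>60)
    print(s[0]['confidence'],k.sum(),'hi',np.round(np.c_[xb,p[:,2]][k][np.argsort(p[k,2])[::-1][:60:12]]))
if len(sys.argv)>1: cv2.imwrite('pics/'+sys.argv[1],cv2.resize(c['frame'][120:300,200:400,::-1],None,fx=3,fy=3))
E
python3 d.py s3.png
```

```text
t 4.225 b:  [-78.8  -0.5 147.5] rpy [3.14  0.006 2.837] F b [-3.5 -2.8 16.4] w 0.43500436206193055
0.61 373 hi [[-45. 231.]
 [-34. 176.]
 [-33. 165.]
 [-45. 159.]
 [-52. 158.]]
```

View pics/s3.png

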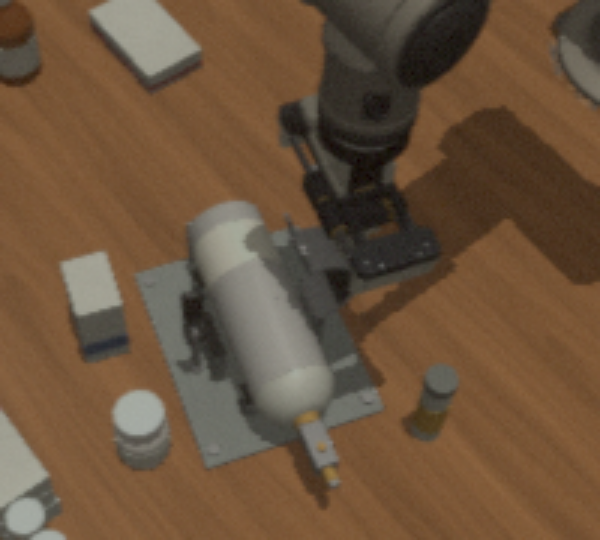

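>>> {"name": "servo_tool", "arguments": {"slide": [[0.065,0,-0.01],[0.065,0,0.055],[0,0,0.05],[-0.06,0,0.04],[-0.11,0,0.045]], "rot": [[0,0,0],[0,0,0],[0,0,0],[0,0,0],[0,0,0]], "claw": [0,0,0,0,0]}}

```text
time: 4.95
tool_pos: [563.5, 58.1, 135.4]
tcp_rot: [3.141, 0.001, 2.837]
contact_force: [-1.3, -0.6, 10.7]
grip_width: 0.0
```

```bash
python3 w.py
```

```text
t 4.95 b:  [-57.4  -0.6 135.4] rpy [3.141e+00 1.000e-03 2.837e+00] F b [-1.  -1.  10.7] w 0.04420650472700881
```

>>> {"name": "servo_tool", "arguments": {"slide": [[-0.05,0,0.01],[-0.1,0,0.03],[-0.145,0,0.05],[-0.185,0,0.08],[-0.205,0,0.1]], "rot": [[0,0,0],[0,0,0],[0,0,0],[0,0,0],[0,0,0]], "claw": [0,0,0,0,0]}}

```text
time: 5.58
tool_pos: [604.9, 45.2, 115.8]
tcp_rot: [3.14, 0.007, 2.837]
contact_force: [4.2, -1.2, 7.8]
grip_width: 0.5
```

```bash
python3 d.py s4.png
```

```text
t 5.575 b:  [-14.1  -0.6 115.8] rpy [3.14  0.007 2.837] F b [4.4 0.1 7.8] w 0.5017484647131268
0.92 361 hi [[ 18. 187.]
 [  0. 116.]
 [ 15. 115.]
 [ 10. 114.]
 [  2. 114.]]
```

View pics/s4.png

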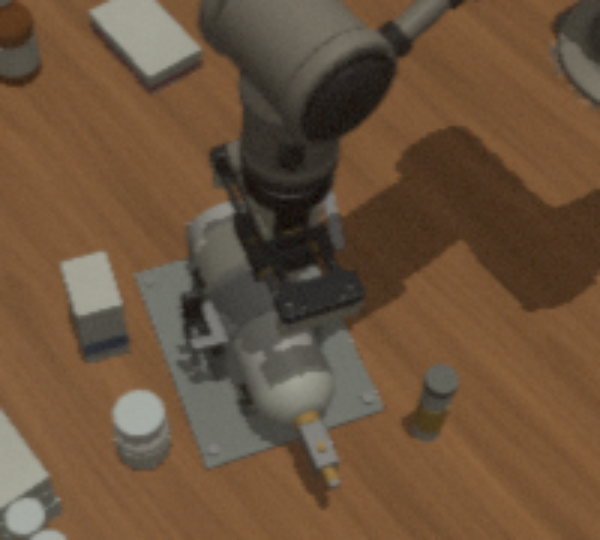

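>>> {"name": "servo_tool", "arguments": {"slide": [[-0.05,0,0.0],[-0.085,0,0.02],[-0.085,0,0.03],[-0.085,0,0.04],[-0.085,0,0.045]], "rot": [[0,0,0],[0,0,0],[0,0,0],[0,0,0],[0,0,0]], "claw": [0,0,0,0,0]}}

```text
time: 6.3
tool_pos: [618.8, 40.5, 107.6]
tcp_rot: [3.141, 0.004, 2.837]
contact_force: [-0.9, -1.3, 15.3]
grip_width: 0.7
```

```bash
python3 w.py
```

```text
t 6.3 b:  [  0.6  -0.9 107.6] rpy [3.141 0.004 2.837] F b [-0.5 -1.6 15.3] w 0.6818863888575115
```

>>> {"name": "servo_tool", "arguments": {"slide": [[0,0,0.01],[0,0,0.02],[0,0,0.02]], "rot": [[0,0,0],[0,0,0],[0,0,0]], "claw": [0,0,0]}}

```text
time: 6.68
tool_pos: [619.1, 40.5, 107.1]
tcp_rot: [3.141, 0.006, 2.837]
contact_force: [-8.8, -2.3, 31.2]
grip_width: 0.7
```

```bash
python3 w.py
```

```text
t 6.675 b:  [  0.9  -0.8 107.1] rpy [3.141 0.006 2.837] F b [-7.7 -4.8 31.2] w 0.6616137632296745
```

>>> {"name": "servo_tool", "arguments": {"slide": [[0,0,-0.2],[0,0,-0.4],[-0.17,0.1,-0.4],[-0.35,0.21,-0.4],[-0.35,0.21,-0.4]], "rot": [[0,0,0],[0,0,0],[0,0,0],[0,0,0],[0,0,0]], "claw": [0,0,0,0,0]}}

```text
time: 7.3
tool_pos: [697.9, 60.7, 179.4]
tcp_rot: [-3.141, -0.002, 2.838]
contact_force: [-0.7, 0.1, -0.2]
grip_width: 0.4
```

```bash
cat > e.py <<'E'
from w import *
where()
def b(p): return np.round([p[:2]@ux-577.8,p[:2]@uy-224.5,p[2]],1)
for n in ('scene','top'):
    c=cam(n); P=cloud(c)
    for q,z in (('strap_fork',66),('lever_tip',147),('lever_pivot',75),('strap_crest',107.5)):
        for r in mark_of(q,n)[:1]: print(n,q,round(r['confidence'],2),b(at_z(c,r['xy'],z)))
    s=silhouettes('cam_lever',n)
    if s:
        p=P[s[0]['pixels']]; p=p[np.isfinite(p).all(1)]; B=np.c_[p[:,:2]@ux-577.8,p[:,:2]@uy-224.5,p[:,2]]; B=B[(abs(B[:,0]-70)<20)&(B[:,2]>100)]
        if len(B): print('lever',len(B),np.round(np.percentile(B,[3,50,97],axis=0)))
    if n=='scene': cv2.imwrite('pics/s5.png',cv2.resize(c['frame'][150:290,220:360,::-1],None,fx=4,fy=4))
E
python3 e.py
```

```text
t 7.3 b:  [ 70.   42.  179.4] rpy [-3.141e+00 -2.000e-03  2.838e+00] F b [-0.7 -0.1 -0.2] w 0.4164053101372426
scene strap_fork 0.58 [ 66.6 -14.6  66. ]
scene lever_tip 0.59 [ 80.5  47.  147. ]
scene lever_pivot 0.61 [75.4  0.  75. ]
scene strap_crest 0.66 [  5.5  -4.7 107.5]
top lever_pivot 0.91 [ 88.2 -10.3  75. ]
```

View pics/s5.png

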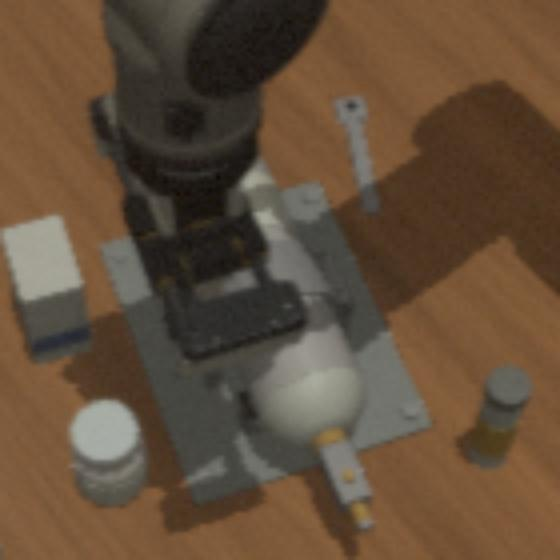

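>>> {"name": "servo_tool", "arguments": {"slide": [[0,0,0.14],[0,0,0.275],[0,-0.09,0.275],[0,-0.165,0.275],[0,-0.165,0.275]], "rot": [[0,0,0],[0,0,0],[0,0,0],[0,0,0],[0,0,0]], "claw": [0,0,0,0,0]}}

```text
time: 8.52
tool_pos: [687.6, 26.4, 128.5]
tcp_rot: [3.141, 0.003, 2.835]
contact_force: [0.8, 0.7, 0.4]
grip_width: 0.1
```

```bash
python3 e.py
```

```text
t 8.525 b:  [ 70.5   6.2 128.5] rpy [3.141e+00 3.000e-03 2.835e+00] F b [0.6 0.9 0.4] w 0.12526870378077096
scene strap_fork 0.55 [66.6 -1.9 66. ]
scene lever_pivot 0.6 [69.7 -5.3 75. ]
scene strap_crest 0.49 [  8.4 -16.4 107.5]
top lever_pivot 0.91 [66.8 -8.7 75. ]
top strap_crest 0.62 [ 103.8 -420.8  107.5]
```

View pics/s5.png

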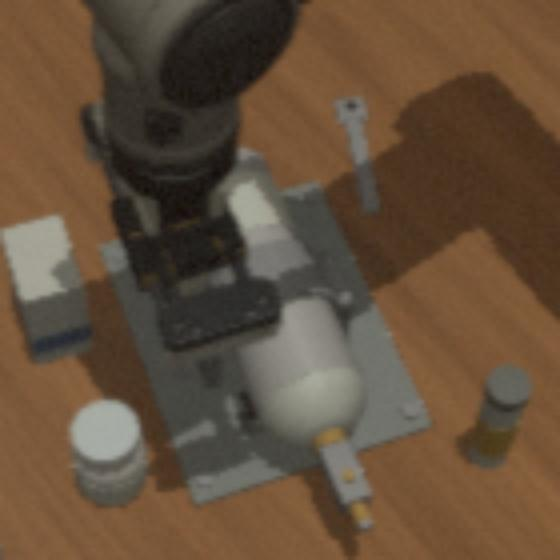

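>>> {"name": "servo_tool", "arguments": {"slide": [[0,-0.055,0.04],[0,-0.115,0.09],[0,-0.16,0.15],[0,-0.18,0.2],[0,-0.18,0.2]], "rot": [[0,0,0],[0,0,0],[0,0,0],[0,0,0],[0,0,0]], "claw": [0,0,0,0,0]}}

```text
time: 9.75
tool_pos: [675.5, -7.3, 85.3]
tcp_rot: [-3.141, -0.002, 2.836]
contact_force: [0.9, -0.3, -0.2]
grip_width: 0.4
```

```bash
python3 e.py
```

```text
t 9.75 b:  [ 69.  -29.6  85.3] rpy [-3.141e+00 -2.000e-03  2.836e+00] F b [ 1.  -0.  -0.2] w 0.3757693748133663
scene strap_fork 0.55 [69.   0.7 66. ]
scene lever_tip 0.53 [158.5 128.2 147. ]
scene lever_pivot 0.95 [73.8  1.3 75. ]
scene strap_crest 0.88 [  2.   -5.9 107.5]
top lever_pivot 0.87 [73.1 -9.5 75. ]
```

View pics/s5.png

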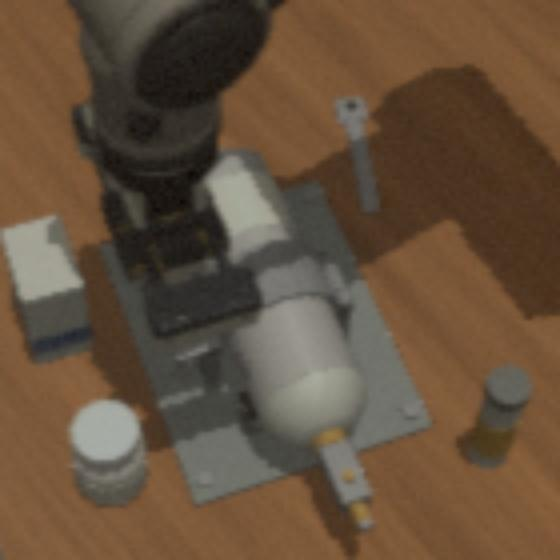

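>>> {"name": "servo_tool", "arguments": {"slide": [[0,-0.02,0.02],[0,-0.04,0.035],[0,-0.04,0.045],[0,-0.04,0.045]], "rot": [[0,0,0],[0,0,0],[0,0,0],[0,0,0]], "claw": [0,0,0,0]}}

```text
time: 10.85
tool_pos: [674.6, -13.0, 79.8]
tcp_rot: [3.14, 0.002, 2.837]
contact_force: [-2.8, 4.3, 12.3]
grip_width: 0.4
```

```bash
python3 w.py
```

```text
t 10.85 b:  [ 69.9 -35.3  79.8] rpy [3.140e+00 2.000e-03 2.837e+00] F b [-4.   3.3 12.3] w 0.44996675495503724
```

Contact at z = 79.8, the expected height of the lever's top when down. I'll press a bit more to confirm the stop, then rise.

>>> {"name": "servo_tool", "arguments": {"slide": [[0,0,0.01],[0,0,0.02],[0,0,0.02],[0,0,0.02]], "rot": [[0,0,0],[0,0,0],[0,0,0],[0,0,0]], "claw": [0,0,0,0]}}

```text
time: 11.35
tool_pos: [674.9, -13.1, 79.3]
tcp_rot: [3.14, 0.004, 2.838]
contact_force: [-9.2, 4.1, 29.4]
grip_width: 0.6
```

```bash
python3 w.py
```

```text
t 11.35 b:  [ 70.1 -35.3  79.3] rpy [3.14  0.004 2.838] F b [-10.    1.1  29.4] w 0.6304031683688138
```

Firm stop at 79.3 mm. I'll rise straight up, move away and check.

>>> {"name": "servo_tool", "arguments": {"slide": [[0,0,-0.2],[0,0,-0.5],[0,0,-0.75],[0.5,0,-0.75],[1,0,-0.75]], "rot": [[0,0,0],[0,0,0],[0,0,0],[0,0,0],[0,0,0]], "claw": [0,0,0,0,0]}}

```text
time: 11.98
tool_pos: [553.6, 23.7, 223.8]
tcp_rot: [-3.142, 0.001, 2.836]
contact_force: [0.2, 0.4, 1.2]
grip_width: 0.4
```

>>> {"name": "servo_tool", "arguments": {"slide": [[0.3,0,0],[0.5,0,0],[0.5,0,0],[0.5,0,0]], "rot": [[0,0,0],[0,0,0],[0,0,0],[0,0,0]], "claw": [0,0,0,0]}}

```text
time: 12.48
tool_pos: [460.3, 53.5, 224.0]
tcp_rot: [3.142, 0.002, 2.837]
contact_force: [0.3, -0.2, -0.2]
grip_width: 0.3
```

```bash
python3 e.py
cat > f.py <<'E'
from w import *
from scipy.optimize import least_squares
for n in ('top','scene'):
    c=cam(n);P=cloud(c).reshape(-1,3);P=P[np.isfinite(P).all(1)]
    B=np.c_[P[:,:2]@ux-577.8,P[:,:2]@uy-224.5,P[:,2]]
    for name,k in (('lever x60-80 by y',(abs(B[:,0]-70)<8)&(B[:,2]>60)&(B[:,2]<200)),):
        for y in range(-80,30,15):
            kk=k&(abs(B[:,1]-y)<7.5); print(n,y,kk.sum(),np.round(np.percentile(B[kk,2],[5,50,95])) if kk.any() else '')
    k=(abs(B[:,0])<8)&(abs(B[:,1])<20)&(B[:,2]>90)&(B[:,2]<140); print('crest z',np.round(np.median(B[k,2]),1),k.sum())
    s=silhouettes('cylinder',n)[0]['pixels'].ravel(); p=cloud(c).reshape(-1,3)[s]; p=p[np.isfinite(p).all(1)]; p=p[(p[:,2]>70)&(p[:,2]<108)]
    r=least_squares(lambda a:np.hypot(p[:,:2]@np.array([np.cos(a[0]),np.sin(a[0])])-a[1],p[:,2]-62)-40,[-.3,578],loss='soft_l1',f_scale=2); print('cyl',r.x)
E
python3 f.py
```

```text
t 12.475 b:  [-154.5  -35.9  224. ] rpy [3.142e+00 2.000e-03 2.837e+00] F b [ 0.3 -0.1 -0.2] w 0.3327800315617497
scene strap_fork 0.7 [72.6  4.  66. ]
scene lever_tip 0.59 [ 85.8 -33.1 147. ]
scene lever_pivot 0.59 [72.5 -5.9 75. ]
scene strap_crest 0.77 [  2.2  -9.5 107.5]
top strap_fork 0.74 [67.7 -4.9 66. ]
top lever_tip 0.67 [ 44.4 -71.3 147. ]
top lever_pivot 0.72 [67.8 -7.5 75. ]
top strap_crest 0.94 [  4.8 -11.1 107.5]
top -80 5 [76. 79. 80.]
top -65 31 [75. 80. 84.]
top -50 33 [77. 79. 82.]
top -35 32 [76. 79. 82.]
top -20 35 [65. 80. 85.]
top -5 35 [76. 81. 86.]
top 10 29 [65. 70. 83.]
top 25 8 [61. 65. 69.]
crest z 107.6 93
cyl [-3.19236021e-01  5.75691514e+02]
scene -80 1 [74. 74. 74.]
scene -65 22 [76. 79. 81.]
scene -50 24 [76. 79. 82.]
scene -35 26 [75. 78. 81.]
scene -20 30 [65. 77. 82.]
scene -5 27 [67. 80. 84.]
scene 10 36 [62. 72. 82.]
scene 25 8 [62. 65. 68.]
crest z 106.3 68
cyl [-2.88784837e-01  5.79110915e+02]
```

View pics/s5.png

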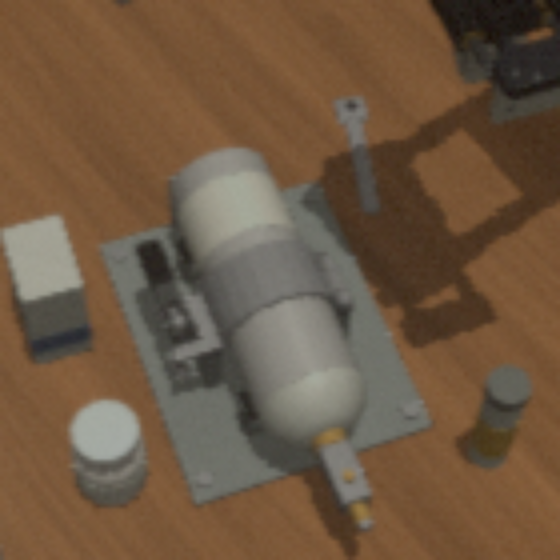

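The picture shows the strap lying over the cylinder (crop px 265,270). The lever is flat over the fork (px 155,260 to 175,320), the bystanders stand in place, and the gripper is clear. The lever's top face is level at about 79 mm, so I'm handing in.

```bash
python3 -c "from plant import *; print(close_job())"
```

```text
the job is handed in; nothing more can be done
None
```

The strap is closed over the cylinder and the cam lever is locked down over the fork. I handed the job in at about 12.6 s of the 51 s allowed; no verdict is reported.

**What I did:** With the fingers shut, I pushed the open strap over the cylinder and pressed its crest down until it met a firm stop (31 N at 107 mm). Then I pushed the upright lever over with the side of the fingers and pressed it onto its stop (29 N at 79 mm). After that I backed the arm well clear.

**Last checks:**
- **Strap:** the crest measures 106.3 to 107.6 mm above the desk, against 107.5 mm when closed.
- **Lever:** its top face lies level at about 79 mm along its whole length, which matches fully down.
- **Cylinder and medicines:** the cylinder's fitted sideways position agrees with the start to within 1 to 2 mm. I did not measure its position along its axis separately. In the last picture the tall carton, pill jar, tablet tube and valve key look unmoved. The flat carton, syrup, lotion and dish were outside that crop, and the arm did not come near them while low.
- **Robot:** the force reading is about 0 N and the arm touches nothing.

**Disagreements:**
- The point detector's marks for the lever tip, taken at its upright height, were inconsistent. I relied on the depth readings and the contact stops instead.
- While pushing the lever over I felt almost no force, so I confirmed it was down only by the final press and the depth check.

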